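# Open the started jam jar in the one-handed jar holder

## Task

Two jam jars stand on the worktop: use up the started one first, the one whose lid has no paper seal strip across it, and leave the new sealed jar alone. Set the started jar upright and fully down in the white jar holder so that it cannot turn, then twist its tight lid anticlockwise only until the thread lets go (about a fifth of a turn), and lift it straight off. Finish while still holding the lid level just above the open mouth, a finger's breadth or two clear of the glass, ready to go straight back on, with the jar left standing home in the holder and everything else where it was.

Things in the scene. Friction and masses are not known exactly. Their poses are not given: they have to be found in the camera images.
- jar: the started jam jar, 0.3 to 0.5 kg: clear hexagonal glass, 62 mm across its flat sides (68 mm over the cut corners), about half full of dark red jam, cream labels on two faces. Origin: centre of its underside, z up; its flat sides face its x axis and every 60 degrees from it. The straight sides end 72 mm up, a shoulder runs in to the round 48 mm neck 80 mm up
- mouth (a point): centre of the started jar's rim, 96 mm above its origin, under the lid at first. Three short sloping threads stand out from the neck below the rim, 120 degrees apart
- lid: the started jar's gold metal lid, plain on top, 58 mm across, 17.5 mm high. Origin: centre of its lower edge, 82 mm above the jar's origin when shut (closed jar: 99.5 mm high), z up. Tight at first: a sprung seal pushes it up against the threads with 10 to 16 N; it takes about 0.4 N m to turn. Until its lugs are clear of the threads, pulling up only lifts the jar
- lid_mark (a point): point on the lid's lower edge, 29 mm out along the lid's x axis (not marked). Shut, that axis lies 0 to 0.1 rad anticlockwise of the jar's x axis, seen from above. Turned anticlockwise, the lugs are clear at about 50 degrees from the jar's x axis and the lid lifts straight off (lower edge level with the rim after 14 mm); at about 95 degrees they meet the next threads
- new_jar: the new jam jar, to be left alone: same glass and gold lid, 99.5 mm high, full, with a dark green paper seal strip (13 mm wide, cream patch in the middle) across the lid and down two sides. Origin: centre of its underside. The two jars' places are swapped at random
- holder: white plastic jar holder, held fast to the worktop by three black suction feet that reach 91 mm out. A hexagonal well lined with green pads stands on a round 118 mm foot. Origin: on the worktop under the well's centre, z up; the well's flat sides face its x axis and every 60 degrees from it. Rim 33 mm above the worktop, 85 mm over its outer flats, flared inside to 75 mm
- well (a point): centre of the well's floor, 6 mm above the worktop. The well is 66 mm across its flats, 27 mm deep; the jar fits in any of six directions with 2 mm play a side, and turns about 10 degrees either way before it jams and is braced
- mug: cream mug, 83 mm across (116 with its handle), 94 mm high; loose bystander; origin: centre of its underside
- pepper: small spice jar, 41 mm across, 105 mm high; loose bystander; origin: centre of its underside
- spoon: steel teaspoon lying on the worktop, 130 mm long; loose bystander; origin: under its middle

How it is judged (in metres and radians):
On the way, in this order (a step that is already met when the one before it is completed fails the run):
1. the started jar stands upright and fully down in the holder, its lid still on (z of jar in the frame of holder below 0.0095 m and horizontal distance between jar and holder below 0.006 m and angle between jar's own z axis and vertical below 0.08 rad and z of lid in the frame of jar below 0.086 m and x of lid_mark in the frame of jar above 0.0237554 m), for 0.2 s.
2. its lid is turned anticlockwise out of the thread while the jar stays home in the holder (z of jar in the frame of holder below 0.0095 m and horizontal distance between jar and holder below 0.006 m and angle between jar's own z axis and vertical below 0.08 rad and x of lid_mark in the frame of jar below 0.0208609 m and y of lid_mark in the frame of jar above 0.01 m and z of lid in the frame of jar below 0.096 m), for 0.1 s.
At the end, for the whole second after the job is handed in: The jar stands home in the holder (within 6 mm, upright); the fingers alone hold its lid level (within 11 degrees), lower edge 3 to 50 mm above the rim, within 15 mm of the jar's axis, turned less than 110 degrees from shut; all at rest, new jar within 2 cm of its place (z of jar in the frame of holder below 0.0095 m and horizontal distance between jar and holder below 0.006 m and angle between jar's own z axis and vertical below 0.08 rad and z of lid in the frame of jar between 0.099 and 0.146 m and horizontal distance between lid and jar below 0.015 m and angle between lid's own z axis and vertical below 0.2 rad and x of lid_mark in the frame of jar above -0.00991858 m and y of lid_mark in the frame of jar above 0 m and contact force between the fingers and lid above 1 N and contact force between lid and jar below 0.2 N and contact force between lid and holder below 0.2 N and contact force between each of the arm, the fingers and jar below 0.5 N and linear speed of lid below 0.03 m/s and linear speed of jar below 0.02 m/s and distance of new_jar from where it was at the start of the episode below 0.02 m); the arm keeps its last pose, push and grip.
It fails at once if the new sealed jar is shifted by more than 2 cm or tipped (distance of new_jar from where it was at the start of the episode above 0.02 m or angle between new_jar's own z axis and vertical above 0.25 rad).
It fails at once if the mug, the spice jar or the teaspoon is shifted by more than 3 cm (distance of any of mug, pepper, spoon from where it was at the start of the episode above 0.03 m).
It fails at once if the started jar is tipped by more than 25 degrees (angle between jar's own z axis and vertical above 0.44 rad).
It also fails if it takes over 48 s, if anything falls off the work surface, if the arm or the gripper's body presses on something with over 40 N, if the wrist force passes 120 N, or if a joint passes its speed limit or range.

## Robot

A 6-joint arm with a two-finger parallel gripper is mounted at the origin on a cart in front of the work surface, level with it; the furniture and walls round the work are solid. World frame = base frame: x ahead of the robot, y to its left, z up, the work surface at z = 0. Lengths are in mm, angles in rad, forces in N, time in s.
With the tool pointing down it reaches from about 275 to 750 mm from the base axis. Payload 10.2 kg.
Tool frame: the origin (TCP) lies midway between the tips of the shut fingers; the grasp point (between the pads) lies grip_depth behind it (grip_depth is the distance from the TCP to the grasp point, in mm); z points along the fingers, y is the line along which they close (so a half turn about z gives the same grasp; the last joint's range is limited). The gripper opens to 85 mm and grips with 20 to 120 N. Pads are 22 mm wide; open, the fingers measure 114 mm over their backs; the gripper's body (76 mm by 85 mm) begins 54 mm behind the grasp point. The pads swing forward as they close: fully open they stand 13 mm farther back than shut.
Start: joints at [-1.429, 0.313, 1.498, -0, 1.331, -0.223], TCP at [187.288, -490.463, 231.294] pointing down, gripper open.
Joint ranges: [-2.94, 2.94], [-0.97, 2.17], [0.19, 2.56], [-1.23, 4.37], [0.02, 3.11], [-2.88, 2.88]. Speed limits (rad/s): [2.39, 2.39, 3.01, 3.14, 3.14, 3.14].

## Interface

Orientations are given as a unit quaternion [w, x, y, z].
In Python, from rig import * gives the robot as it stands.
- The arm moves only by the tool servo_tool, never from a script. Its argument "commands" is a list of rows, each a list of 3 entries, a list of its own where there are three numbers: the gripper command: -1 is fully open, 1 is shut, values between are in proportion, then the shift along the tool's x, y, z in m, then the turn, a rotation vector about the tool's x, y, z in units of 6 degrees (1.0 is 6 degrees). In form: [[grip, [dx, dy, dz], [ax, ay, az]], ...]. A call has 1 to 10 rows; each row shifts and turns the commanded pose from where the row before left it, along the tool's axes as they then stand; what a row does not reach is not made up. A row lasts 1/12 s, in which the tool goes at most 41.7 mm and 7.16 degrees, less where a joint would pass 70% of its speed; a pose out of reach is approached as far as the arm can. A call is refused whole if a number of a shift passes 0.0417 or a number of a turn 1, either way. A call with a gripper value outside its range is refused whole. The fingers move at their own pace and stop on an object; "squeeze" is the grip in N (left out, the last holds). Time passes only in rows, so rows that do not move let the fingers close. It gives the time, the measured TCP pose, the force, the opening and the grip force at its end, in the units of the state.
- sense(): the state, without advancing time (a new reading comes with each control period).
- capture(name): name is "scene" or "top" or "wrist"; returns a dict with "pixels" (480x640x3 uint8, red, green, blue), "z_map" (480x640 float32, mm along the optical axis (not along the pixel's ray), 0 where there is no reading), "fx", "fy", "cx", "cy" (pixels), "rvec" (rotation vector, rad) and "tvec" (3), from world to camera coordinates, as OpenCV has them; the wrist camera has in their place "T_tool_cam" (4x4, takes a point from camera to tool coordinates, whose origin is the TCP and whose axes are the flange's). Camera axes: x right, y down, z forward; pixel columns grow to the right and rows downward; lengths in mm; the calibration is good to about 2 mm. The wrist camera is an equidistant fisheye: a pixel r from the principal point sees the ray r / f radians off the axis. A picture is of the moment at which its call begins: read the wrist's pose just before it.
- finish_job(): hands the job in; it is judged then, once.
The state is a dict: "time_s": time; "joints": joint angles; "dq": joint speeds; "tau": joint torques, N m; "eef_pos": TCP position; "ee_rot": TCP orientation; "force": force on the tool from outside, world axes, zero at the start; "wrist_torque": the same for the moment, N m; "grip_width": opening from 0.0 (shut) to 1.0 (fully open); "grip_force": force on a finger pad.
Only numpy, scipy, OpenCV 4.12 (cv2) and the standard library are available. Lean on these libraries where they do the work, as an engineer would, in place of code of your own. Each camera call takes 0.05 s, during which the arm holds its last target. There are 200 camera calls.

## Working session

There is one attempt and no reset: what is moved stays moved. The work goes in short steps, Python scripts to look and compute and a tool call to move; the robot and the scene stay as the last step left them, time stands still between calls to the robot, and variables do not carry over. Pictures are saved under pics/ and viewed, at most 10 in all, crops included, and the job is handed in when it is done.

Besides the shell and the picture viewer there is one more tool, called after "Emit:" as name(argument=value, ...) on one line, values as JSON. servo_tool: Moves the arm, as the interface text tells. Its arguments: {"type":"object","properties":{"commands":{"type":"array"},"squeeze":{"type":"number"}},"required":["commands"]}

```bash
ls; mkdir -p pics
python3 - <<'E'
from rig import *
import cv2,numpy as np,pickle
s=sense();print(s)
a=capture("scene");b=capture("top")
pickle.dump((a,b),open("c0.pkl","wb"))
for n,c in(("scene",a),("top",b)):
    cv2.imwrite(f"pics/{n}0.png",c["pixels"][:,:,::-1]);R=cv2.Rodrigues(np.array(c["rvec"]))[0];print(n,c["fx"],c["cx"],c["cy"],-R.T@np.array(c["tvec"]).ravel(),R)
E
```

```text
pics
{'time_s': 0.0, 'joints': array([-1.42941799e+00,  3.13456290e-01,  1.49842002e+00, -9.80317282e-06,
        1.33096284e+00, -2.23389859e-01]), 'dq': array([-0.00041507, -0.00023755, -0.00092685,  0.00063431, -0.00025244,
       -0.00020843]), 'tau': array([ 1.52489891e-03, -4.12260354e+01, -2.59741884e+01, -2.79255062e-05,
        4.15186136e-03,  7.76182745e-07]), 'eef_pos': array([ 187.24105705, -490.21642317,  230.73826981]), 'ee_rot': array([-6.22919277e-04,  9.83413671e-01,  1.81375752e-01,  2.07930374e-05]), 'force': array([-0.77912399, -0.16944394,  0.27712277]), 'wrist_torque': array([-0.01541802, -0.05324408, -0.01341385]), 'grip_force': 0.0, 'grip_width': 1.0002844480151303}
scene 491.3010025067867 322.12900738644305 236.52012145427312 [174.53568456 555.86240536 761.20619491] [[-0.82832903 -0.56010643 -0.01232096]
 [-0.39955651  0.60602549 -0.68781371]
 [ 0.3927157  -0.56481314 -0.72578268]]
top 493.5488541248839 318.9138007346545 240.5313214715457 [ 325.05000645   47.11448631 1111.99561502] [[ 1.55748067e-02 -9.99874345e-01  2.95284595e-03]
 [-9.78886966e-01 -1.58497182e-02 -2.03786885e-01]
 [ 2.03808079e-01  2.83438919e-04 -9.79010820e-01]]
```

View pics/scene0.png

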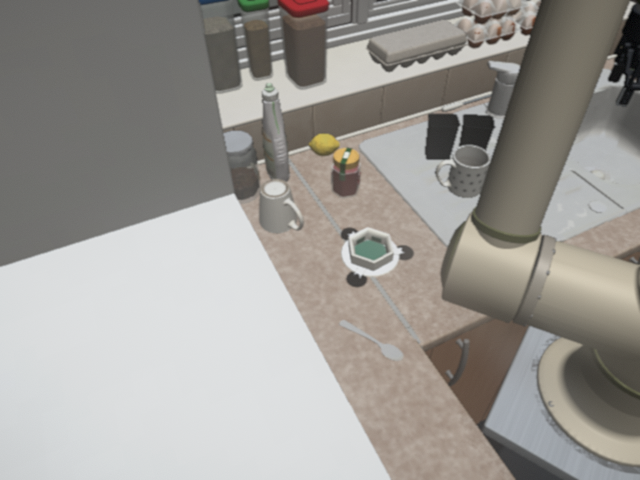

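View pics/top0.png

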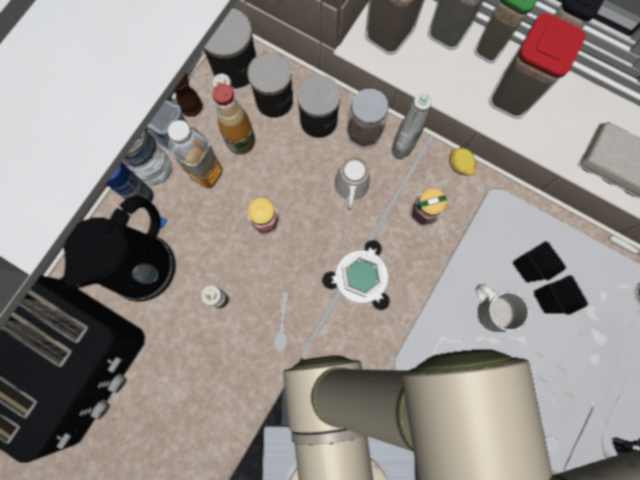

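The scene view shows the holder at (371,252), and the sealed jar with its green strip at (346,165). The top view shows the started jar (plain gold lid) at (262,212), the sealed jar at (432,200), the holder at (361,277), the mug at (353,178), the pepper at (213,296) and the spoon at (282,320).

```bash
cat > h.py <<'E'
import cv2,numpy as np
from scipy.spatial.transform import Rotation as Ro
def tool(s): 
    q=s["ee_rot"]; return Ro.from_quat([q[1],q[2],q[3],q[0]]).as_matrix(),np.array(s["eef_pos"])
def rays(c,uv,s=None):
    uv=np.atleast_2d(uv).astype(float); x=(uv[:,0]-c["cx"])/c["fx"]; y=(uv[:,1]-c["cy"])/c["fy"]
    if s is None:
        R=cv2.Rodrigues(np.array(c["rvec"]))[0]; return -R.T@np.ravel(c["tvec"]), np.c_[x,y,np.ones(len(x))]@R
    r=np.hypot(x,y); k=np.sinc(r/np.pi); d=np.c_[x*k,y*k,np.cos(r)]
    Rt,p=tool(s); T=np.array(c["T_tool_cam"]); return Rt@T[:3,3]+p, d@(Rt@T[:3,:3]).T
def onz(c,uv,z,s=None):
    o,d=rays(c,uv,s); return o+d*((z-o[2])/d[:,2])[:,None]
def hsv(c): return cv2.cvtColor(c["pixels"],cv2.COLOR_RGB2HSV)
def blobs(m,n=30):
    cs=cv2.findContours(m.astype(np.uint8),cv2.RETR_EXTERNAL,cv2.CHAIN_APPROX_NONE)[0]
    return sorted([k[:,0] for k in cs if cv2.contourArea(k)>n],key=lambda k:-cv2.contourArea(k.astype(np.int32)))
E
python3 - <<'E'
from h import *
import pickle
a,b=pickle.load(open("c0.pkl","rb"))
H=hsv(b)
m=(H[...,0]>15)&(H[...,0]<30)&(H[...,1]>130)&(H[...,2]>120)
for k in blobs(m): print("gold",k.mean(0),onz(b,cv2.minEnclosingCircle(k)[0],99.5),2*cv2.minEnclosingCircle(k)[1])
for c,n in((b,"top"),(a,"scene")):
    H=hsv(c);m=(H[...,0]>60)&(H[...,0]<95)&(H[...,1]>60)
    for k in blobs(m,150): print(n,"green",k.mean(0),onz(c,cv2.minEnclosingCircle(k)[0],15)); 
for n,p,z in(("mug",(353,170),94),("pepper",(212,293),105),("spoon",(282,320),0)): print(n,onz(b,p,z))
E
```

```text
gold [462.26027397 160.7260274 ] [[ 715.96178264 -259.18753244   99.5       ]] 30.232633590698242
gold [229.56896552 130.81034483] [[777.07729908 248.56718051  99.5       ]] 21.09522247314453
gold [213.92857143 174.04761905] [[678.76145557 275.08282434  99.5       ]] 19.318641662597656
top green [361.73417722 275.5443038 ] [[474.47554028 -49.10327468  15.        ]]
top green [519.05333333   3.68      ] [[1181.68530441 -447.69333464   15.        ]]
scene green [368.84337349 250.56626506] [[477.41743936 -46.06196923  15.        ]]
mug [[694.62267515 -24.17567287  94.        ]]
pepper [[421.9664855  263.52912656 105.        ]]
spoon [[374.52493163 126.79075102   0.        ]]
```

```bash
cat >> h.py <<'E'
def delta(s,tgt):  # world target mm -> tool-axis shift in m
    R,p=tool(s); return R.T@(np.array(tgt)-p)/1000
E
python3 - <<'E'
from h import *
import rig
from rig import *
import pickle
a,b=pickle.load(open("c0.pkl","rb"))
print([n for n in dir(rig) if n[0]!='_'], getattr(rig,"grip_depth",None))
w=capture("wrist");print(w["fx"],w["cx"],w["cy"],w["T_tool_cam"])
H=hsv(b);print(H[208,262],H[195,432])
m=(abs(H[...,0].astype(int)-H[208,262][0])<5)&(H[...,1]>120)&(H[...,2]>100); m[:190]=0;m[:,:240]=0
for k in blobs(m): print("gold",k.mean(0),cv2.boundingRect(k),onz(b,cv2.minEnclosingCircle(k)[0],99.5))
s=sense();R,p=tool(s);print(R)
print(delta(s,[540,150,300]))
E
```

```text
['PlanningError', 'capture', 'finish_job', 'grip_depth', 'sense'] 18.700000000000003
371.64829954431775 323.76923600175223 237.54598010362724 [[-5.86727540e-04 -9.50333147e-01 -3.11233939e-01  8.02606683e+01]
 [ 9.99999818e-01 -5.14447866e-04 -3.14331316e-04 -3.45276160e-02]
 [ 1.38605834e-04 -3.11234067e-01  9.50333277e-01 -1.42510916e+02]
 [ 0.00000000e+00  0.00000000e+00  0.00000000e+00  1.00000000e+00]]
[ 21 126 228] [ 21 130 228]
gold [260.42268041 210.29896907] (249, 199, 25, 22) [[598.76117031 171.92549397  99.5       ]]
gold [433.03448276 208.39655172] (422, 201, 23, 14) [[ 615.90854987 -194.19327571   99.5       ]]
gold [429.67391304 194.54347826] (420, 190, 22, 11) [[ 634.65742267 -189.44397232   99.5       ]]
[[ 9.34204245e-01  3.56738570e-01 -1.44960695e-04]
 [ 3.56738548e-01 -9.34203812e-01  9.19970438e-04]
 [ 1.92766105e-04 -9.11153356e-04 -9.99999566e-01]]
[ 0.55795461 -0.47236846 -0.06857148]
```

Emit:
servo_tool(commands=[[-1, [0.0306, -0.0236, -0.002], [0, 0, 0]], [-1, [0.0306, -0.0236, -0.002], [0, 0, 0]], [-1, [0.0306, -0.0236, -0.002], [0, 0, 0]], [-1, [0.0306, -0.0236, -0.002], [0, 0, 0]], [-1, [0.0306, -0.0236, -0.002], [0, 0, 0]], [-1, [0.0306, -0.0236, -0.002], [0, 0, 0]], [-1, [0.0306, -0.0236, -0.002], [0, 0, 0]], [-1, [0.0306, -0.0236, -0.002], [0, 0, 0]], [-1, [0.0306, -0.0236, -0.002], [0, 0, 0]], [-1, [0.0306, -0.0236, -0.002], [0, 0, 0]]])

```text
time_s: 0.98
eef_pos: [389.5, -159.0, 251.4]
ee_rot: [0.0, 0.983, 0.181, 0.0]
force: [0.0, -1.1, 0.6]
grip_width: 1.002
grip_force: 0.0
```

Emit:
servo_tool(commands=[[-1, [0.0306, -0.0236, -0.002], [0, 0, 0]], [-1, [0.0306, -0.0236, -0.002], [0, 0, 0]], [-1, [0, 0, 0], [0, 0, 0]], [-1, [0, 0, 0], [0, 0, 0]], [-1, [0, 0, 0], [0, 0, 0]]])

```text
time_s: 1.4
eef_pos: [429.1, -95.1, 255.1]
ee_rot: [-0.0, 0.983, 0.182, -0.0]
force: [-0.2, 0.2, -0.3]
grip_width: 1.003
grip_force: 0.0
```

Run:
```python
from h import *
from rig import *
import pickle
s=sense();w=capture("wrist");pickle.dump((s,w),open("hold.pkl","wb"));print(s["eef_pos"],s["dq"],s["joints"])
cv2.imwrite("pics/hold.png",w["pixels"][:,:,::-1])
```

```text
[429.05245023 -95.12363505 255.06909021] [-0.03291999 -0.00509072  0.00150912  0.00206986 -0.00091662  0.00098954] [-4.85799713e-01  1.03704992e-01  1.69412804e+00 -3.48428543e-04
  1.34426361e+00  7.19933338e-01]
```

View pics/hold.png

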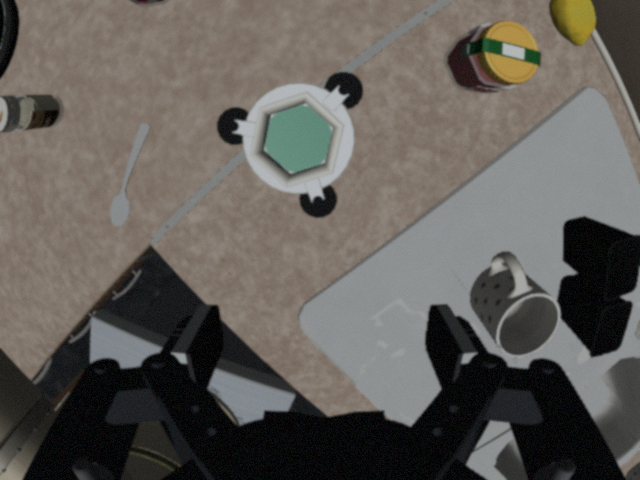

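Emit:
servo_tool(commands=[[-1, [0.0306, -0.0236, -0.002], [0, 0, 0]], [-1, [0.0306, -0.0236, -0.002], [0, 0, 0]], [-1, [0.0306, -0.0236, -0.002], [0, 0, 0]], [-1, [0.0306, -0.0236, -0.002], [0, 0, 0]], [-1, [0.0306, -0.0236, -0.002], [0, 0, 0]], [-1, [0.0306, -0.0236, -0.002], [0, 0, 0]], [-1, [0.0306, -0.0236, -0.002], [0, 0, 0]], [-1, [0.0306, -0.0236, -0.002], [0, 0, 0]], [-1, [0, 0, 0], [0, 0, 0]], [-1, [0, 0, 0], [0, 0, 0]]])

```text
time_s: 2.28
eef_pos: [591.2, 168.4, 270.2]
ee_rot: [0.0, 0.983, 0.181, -0.001]
force: [-0.4, -0.6, 0.2]
grip_width: 1.001
grip_force: 0.0
```

Run:
```python
from h import *
from rig import *
import pickle
s=sense();w=capture("wrist");pickle.dump((s,w),open("jar.pkl","wb"));print(s["time_s"],s["eef_pos"],s["dq"],s["joints"])
cv2.imwrite("pics/jar.png",w["pixels"][:,:,::-1])
```

```text
2.2833 [591.18071602 168.36813321 270.22652529] [-0.03682408 -0.0436211   0.04661923 -0.00633054 -0.00262912 -0.00869273] [ 8.72011516e-02  4.97161078e-01  1.13053047e+00 -2.27262588e-04
  1.51533820e+00  1.29330550e+00]
```

View pics/jar.png

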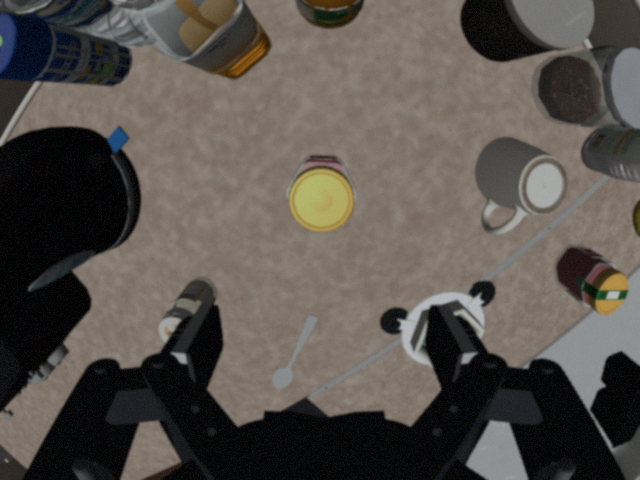

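The holder view shows the green hexagonal well at (298,137). The jar view shows the plain gold lid at (322,200), with the jar's sides nearly hidden below it, so I'll take a side view for its yaw.

Emit:
servo_tool(commands=[[-1, [0, 0.03, 0.025], [0, 0, 0]], [-1, [0, 0.03, 0.025], [0, 0, 0]], [-1, [0, 0.03, 0.025], [0, 0, 0]], [-1, [0, 0.03, 0.025], [0, 0, 0]], [-1, [0, 0, 0], [0, 0, 0]], [-1, [0, 0, 0], [0, 0, 0]], [-1, [0, 0, 0], [0, 0, 0]]])

```text
time_s: 2.92
eef_pos: [633.3, 55.8, 172.6]
ee_rot: [0.0, 0.984, 0.181, 0.001]
force: [-0.6, 0.2, 0.6]
grip_width: 1.003
grip_force: 0.0
```

Run:
```python
from h import *
from rig import *
import pickle
s=sense();w=capture("wrist");pickle.dump((s,w),open("side.pkl","wb"));print(s["eef_pos"])
o,d=rays(w,[w["cx"],w["cy"]],s)
# expected base pixel region: crop around jar
H=hsv(w)
m=(abs(H[...,0].astype(int)-24)<9)&(H[...,1]>100)&(H[...,2]>100)
for k in blobs(m,800): print(cv2.boundingRect(k)); 
cv2.imwrite("pics/side.png",w["pixels"][:,:,::-1])
k=blobs(m,800)
s2,w2=pickle.load(open("jar.pkl","rb"));H=hsv(w2);m=(abs(H[...,0].astype(int)-24)<9)&(H[...,1]>100)&(H[...,2]>100)
for k in blobs(m,1500): print("lid",cv2.boundingRect(k),onz(w2,cv2.fitEllipse(k)[0],99.5,s2))
s2,w2=pickle.load(open("hold.pkl","rb"));H=hsv(w2)
m=(H[...,0]>60)&(H[...,0]<95)&(H[...,1]>60);m[:, :240]=0;m[:,360:]=0
m=cv2.morphologyEx(m.astype(np.uint8),cv2.MORPH_OPEN,np.ones((5,5)))
k=blobs(m,500)[0]; 
for z in(6,15,33):
  P=onz(w2,k,z,s2)[:,:2];c=cv2.minEnclosingCircle(P.astype(np.float32));print(z,c)
  q=cv2.approxPolyDP(P.astype(np.float32),6,True)[:,0];print(q.round(),np.degrees(np.arctan2(*(q-c[0]).T[::-1])).round(1))
cv2.imwrite("pics/holdc.png",cv2.resize(w2["pixels"][60:220,220:380,::-1],(600,600),interpolation=cv2.INTER_CUBIC))
```

```text
[633.33337494  55.79120334 172.57394695]
(105, 194, 73, 80)
lid (289, 168, 65, 64) [[601.2577131  175.02741037  99.5       ]]
6 ((475.9393310546875, -47.59237289428711), 34.37874221801758)
[[510. -44.]
 [482. -15.]
 [452. -23.]
 [442. -48.]
 [457. -75.]
 [471. -80.]
 [497. -75.]] [   5.4   80.2  134.7 -178.6 -123.8  -99.1  -52.5]
15 ((476.5865173339844, -48.02521514892578), 33.588504791259766)
[[510. -45.]
 [482. -16.]
 [453. -24.]
 [443. -49.]
 [458. -75.]
 [471. -80.]
 [497. -75.]] [   5.4   80.2  134.7 -178.6 -123.8  -99.1  -52.5]
33 ((477.8809814453125, -48.89089584350586), 32.007991790771484)
[[510. -46.]
 [483. -18.]
 [455. -26.]
 [446. -50.]
 [461. -75.]
 [473. -79.]
 [497. -74.]] [   5.4   80.2  134.7 -178.6 -123.8  -99.1  -52.5]
```

View pics/side.png

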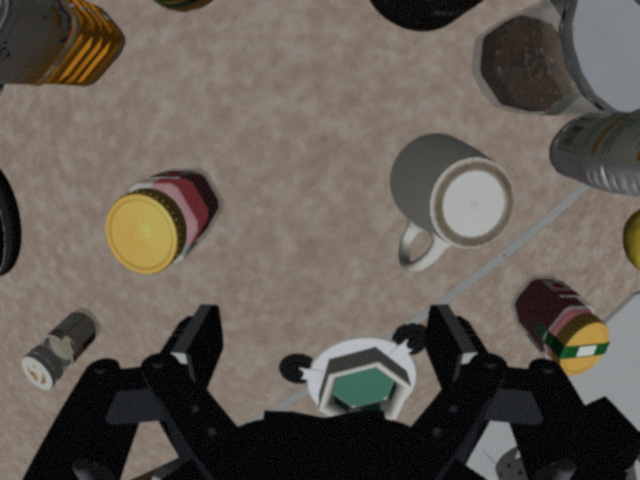

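View pics/holdc.png

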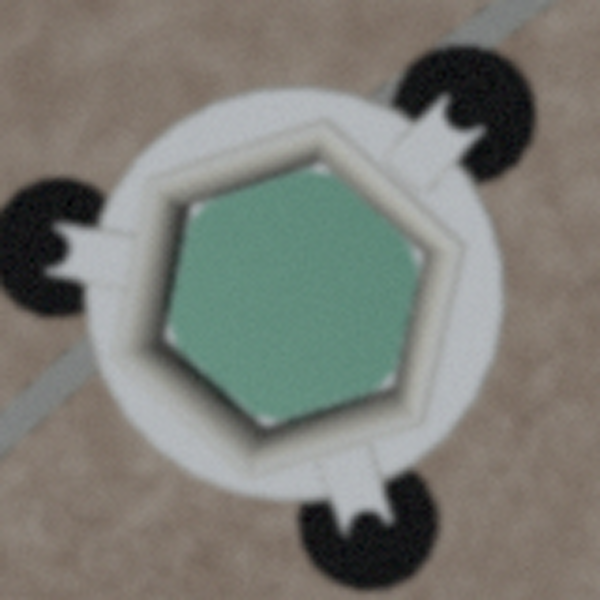

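The crop shows the well floor's corners at about (318,170), (418,255), (388,382), (262,422), (168,332) and (196,210). The side view shows the jar body at (185,205), with its vertical edges visible, so I'll zoom in there.

Run:
```python
from h import *
import pickle
s2,w2=pickle.load(open("hold.pkl","rb"))
for z,q in((6,[(318,170),(418,255),(388,382),(262,422),(168,332),(196,210)]),(33,[(323,122),(463,242),(418,422),(255,472),(127,340),(150,182)])):
  P=onz(w2,np.array(q)/3.75+[220,60],z,s2)[:,:2];c=P.mean(0);a=np.degrees(np.arctan2(*(P-c).T[::-1]));print(z,c,np.hypot(*(P-c).T),a%60)
s,w=pickle.load(open("side.pkl","rb"))
cv2.imwrite("pics/sidec.png",cv2.resize(w["pixels"][150:290,90:250,::-1],(640,560),interpolation=cv2.INTER_CUBIC))
```

```text
6 [475.81796443 -47.87778974] [35.9075786  36.98763352 36.64403336 37.07010471 36.28395425 35.98054874] [8.51045153 8.32254325 8.28919946 7.31324586 6.61707489 7.93176278]
33 [477.19723973 -48.60223186] [46.50139075 47.33632059 47.4506704  47.61264285 44.12973697 47.31447063] [ 9.46129876  8.27044022  6.17632301  9.36826419  4.85297817 10.00932952]
```

View pics/sidec.png

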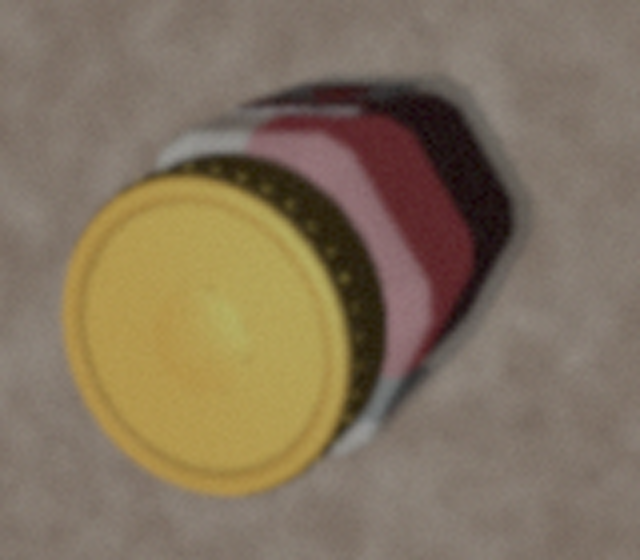

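The crop shows the bottom edge of one jar face running from (443,95) to (512,213), with parallel lines at (402,120)-(472,245) and (345,145)-(430,290).

Run:
```python
from h import *
import pickle
s,w=pickle.load(open("side.pkl","rb"))
print(onz(w,np.array([[443,95],[512,213],[310,85]])/4+[90,150],0,s))
for q,z in(([(443,95),(512,213)],0),([(443,95),(310,85)],0),([(402,120),(472,245)],35),([(345,145),(430,290)],58)):
  P=onz(w,np.array(q)/4+[90,150],z,s);d=P[1]-P[0];print(np.linalg.norm(d),np.degrees(np.arctan2(d[1],d[0])),P.mean(0))
H=hsv(w);m=(abs(H[...,0].astype(int)-24)<7)&(H[...,1]>100)&(H[...,2]>135)
k=blobs(m,800)[0];print(cv2.boundingRect(k),onz(w,cv2.fitEllipse(k)[0],99.5,s))
P=onz(w,k,99.5,s)[:,:2].astype(np.float32);print(cv2.fitEllipse(P))
s2,w2=pickle.load(open("jar.pkl","rb"));H=hsv(w2);m=(abs(H[...,0].astype(int)-24)<9)&(H[...,1]>100)&(H[...,2]>100)
print(cv2.fitEllipse(onz(w2,blobs(m,1500)[0],99.5,s2)[:,:2].astype(np.float32)))
```

```text
[[629.01105876 170.48783615   0.        ]
 [608.74217371 147.41070386   0.        ]
 [620.95736394 202.08162735   0.        ]]
30.71451995721193 -131.29317357927496 [618.87661623 158.94927      0.        ]
32.60413535669517 104.30091686422597 [624.98421135 186.28473175   0.        ]
28.910566495414944 -132.66632112824507 [620.39325424 157.14579018  35.        ]
31.590777043487208 -131.73855036654794 [617.89904282 158.73282913  58.        ]
(105, 194, 72, 80) [[601.92149254 173.65093664  99.5       ]]
((600.671142578125, 174.6705780029297), (54.746612548828125, 55.05330276489258), 129.4022674560547)
((600.7649536132812, 174.85870361328125), (55.40365982055664, 55.86697769165039), 118.86373901367188)
```

Emit:
servo_tool(commands=[[-1, [0.0024, -0.0245, 0], [0, 0, 0]], [-1, [0.0024, -0.0245, 0], [0, 0, 0]], [-1, [0.0024, -0.0245, 0], [0, 0, 0]], [-1, [0.0024, -0.0245, 0], [0, 0, 0]], [-1, [0.0024, -0.0245, 0], [0, 0, 0]], [-1, [0, 0, 0.02], [0, 0, 0]], [-1, [0, 0, 0.02], [0, 0, 0]], [-1, [0, 0, 0], [0, 0, 0]], [-1, [0, 0, 0], [0, 0, 0]]])

```text
time_s: 3.72
eef_pos: [600.6, 176.0, 132.2]
ee_rot: [-0.0, 0.983, 0.182, 0.0]
force: [-0.5, 0.3, 0.5]
grip_width: 0.998
grip_force: 0.0
```

Run:
```python
from h import *
from rig import *
s=sense();w=capture("wrist");print(s["eef_pos"])
H=hsv(w);m=(abs(H[...,0].astype(int)-24)<9)&(H[...,1]>100)&(H[...,2]>100)
k=blobs(m,1500)[0];e=cv2.fitEllipse(onz(w,k,99.5,s)[:,:2].astype(np.float32));print(cv2.boundingRect(k),e,delta(s,[*e[0],73]))
```

```text
[600.64388949 175.97580076 132.1552061 ]
(272, 229, 109, 98) ((600.7785034179688, 174.94464111328125), (55.3584098815918, 55.715423583984375), 11.013270378112793) [-0.0002518   0.00101207  0.05915515]
```

Emit:
servo_tool(commands=[[-1, [0, 0.001, 0.015], [0, 0, 0]], [-1, [0, 0, 0.015], [0, 0, 0]], [-1, [0, 0, 0.015], [0, 0, 0]], [-1, [0, 0, 0.014], [0, 0, 0]], [-1, [0, 0, 0], [0, 0, 0]], [0.2, [0, 0, 0], [0, 0, 0]], [0.6, [0, 0, 0], [0, 0, 0]], [1, [0, 0, 0], [0, 0, 0]], [1, [0, 0, 0], [0, 0, 0]], [1, [0, 0, 0], [0, 0, 0]]], squeeze=50)

```text
time_s: 4.6
eef_pos: [602.2, 174.9, 74.4]
ee_rot: [-0.0, 0.983, 0.181, 0.002]
force: [-1.3, 0.8, 6.4]
grip_width: 0.662
grip_force: 52.4
```

Emit:
servo_tool(commands=[[1, [0, 0, 0], [0, 0, 0]], [1, [0, 0, 0], [0, 0, 0]], [1, [0, 0, 0], [0, 0, 0]]])

```text
time_s: 4.85
eef_pos: [602.2, 174.8, 74.4]
ee_rot: [0.0, 0.983, 0.181, 0.002]
force: [-1.6, 2.3, 6.5]
grip_width: 0.667
grip_force: 52.4
```

Emit:
servo_tool(commands=[[1, [0, 0, -0.005], [0, 0, 0]], [1, [0, 0, -0.01], [0, 0, 0]], [1, [0, 0, -0.01], [0, 0, -0.5]], [1, [0, 0, -0.01], [0, 0, -0.5]], [1, [0, 0, -0.01], [0, 0, -0.5]], [1, [0, 0, -0.01], [0, 0, -0.5]], [1, [0, 0, -0.01], [0, 0, -0.5]], [1, [0, 0, -0.01], [0, 0, -0.5]], [1, [0, 0, -0.005], [0, 0, -0.33]], [1, [0, 0, 0], [0, 0, 0]]])

```text
time_s: 5.68
eef_pos: [601.8, 174.5, 154.2]
ee_rot: [0.0, 0.937, 0.35, 0.001]
force: [0.6, 0.2, -3.9]
grip_width: 0.662
grip_force: 54.3
```

Emit:
servo_tool(commands=[[1, [-0.012, 0.0043, 0], [0, 0, 0]], [1, [-0.024, 0.0087, 0], [0, 0, 0]], [1, [-0.03, 0.0108, 0], [0, 0, 0]], [1, [-0.03, 0.0108, 0], [0, 0, 0]], [1, [-0.03, 0.0108, 0], [0, 0, 0]], [1, [-0.03, 0.0108, 0], [0, 0, 0]], [1, [-0.03, 0.0108, 0], [0, 0, 0]], [1, [-0.03, 0.0108, 0], [0, 0, 0]], [1, [-0.016, 0.006, 0], [0, 0, 0]], [1, [-0.009, 0.003, 0], [0, 0, 0]]])

```text
time_s: 6.52
eef_pos: [474.9, -50.5, 152.5]
ee_rot: [0.0, 0.938, 0.348, -0.0]
force: [-0.0, 0.1, -4.3]
grip_width: 0.666
grip_force: 54.4
```

Emit:
servo_tool(commands=[[1, [0, 0, 0], [0, 0, 0]], [1, [0, 0, 0], [0, 0, 0]], [1, [0, 0, 0], [0, 0, 0]]])

```text
time_s: 6.77
eef_pos: [476.3, -48.1, 152.3]
ee_rot: [-0.0, 0.937, 0.349, 0.0]
force: [0.1, -0.2, -4.3]
grip_width: 0.664
grip_force: 54.4
```

Run:
```python
from h import *
from rig import *
import pickle
s=sense();w=capture("wrist");sc=capture("scene");pickle.dump((s,w,sc),open("carry.pkl","wb"));R,p=tool(s);print(p,R.round(3),s["force"],s["wrist_torque"])
im=np.hstack([cv2.resize(w["pixels"][60:380,200:440,::-1],(450,600)),cv2.resize(sc["pixels"][130:330,300:416,::-1],(348,600))]);cv2.imwrite("pics/carry.png",im)
H=hsv(w);m=(abs(H[...,0].astype(int)-24)<9)&(H[...,1]>100)&(H[...,2]>100)
k=blobs(m,1000)[0];z=p[2]-74.4+99.5;e=cv2.fitEllipse(onz(w,k,z,s)[:,:2].astype(np.float32));print(cv2.boundingRect(k),e)
```

```text
[476.29815642 -48.06275286 152.31134077] [[ 0.756  0.655  0.   ]
 [ 0.655 -0.756  0.   ]
 [ 0.    -0.    -1.   ]] [ 0.14939321 -0.19094474 -4.31133191] [ 0.02022786  0.01110291 -0.00023375]
(251, 279, 146, 120) ((475.67547607421875, -48.53491973876953), (55.0346794128418, 55.582183837890625), 64.052490234375)
```

View pics/carry.png

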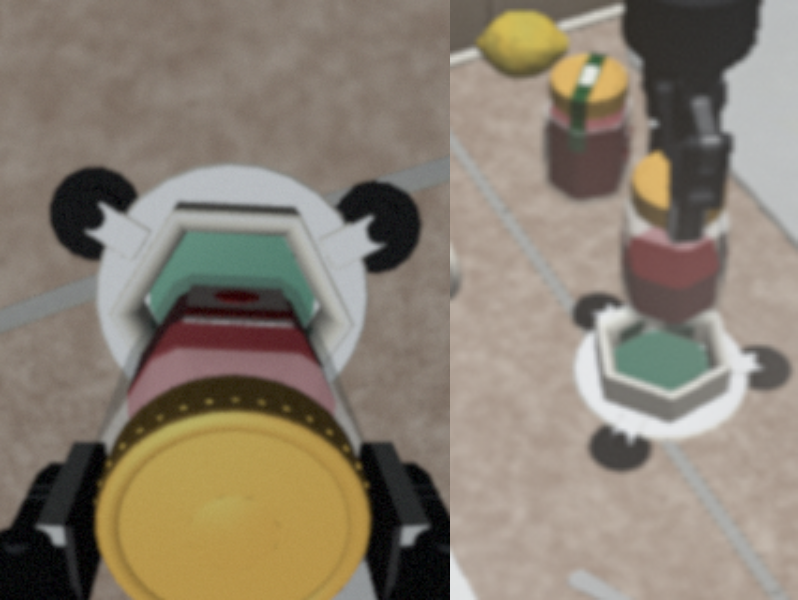

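The picture shows the jar hanging plumb in the grip, its face line parallel to the well's edge and centred over the well. I'll lower it.

Emit:
servo_tool(commands=[[1, [0, 0, 0.012], [0, 0, 0]], [1, [0, 0, 0.012], [0, 0, 0]], [1, [0, 0, 0.012], [0, 0, 0]], [1, [0, 0, 0.006], [0, 0, 0]], [1, [0, 0, 0.005], [0, 0, 0]], [1, [0, 0, 0.005], [0, 0, 0]], [1, [0, 0, 0.004], [0, 0, 0]], [1, [0, 0, 0], [0, 0, 0]]])

```text
time_s: 7.53
eef_pos: [475.9, -48.7, 95.9]
ee_rot: [-0.0, 0.937, 0.349, -0.0]
force: [0.6, 0.4, -3.9]
grip_width: 0.665
grip_force: 54.4
```

Emit:
servo_tool(commands=[[1, [0, 0, 0.003], [0, 0, 0]], [1, [0, 0, 0.003], [0, 0, 0]], [1, [0, 0, 0.002], [0, 0, 0]], [1, [0, 0, 0], [0, 0, 0]]])

```text
time_s: 7.87
eef_pos: [475.9, -48.9, 88.0]
ee_rot: [-0.0, 0.937, 0.349, 0.0]
force: [1.1, 0.1, -4.7]
grip_width: 0.665
grip_force: 54.4
```

Going in freely, with about 7 mm to the floor.

Emit:
servo_tool(commands=[[1, [0, 0, 0.003], [0, 0, 0]], [1, [0, 0, 0.002], [0, 0, 0]], [1, [0, 0, 0.001], [0, 0, 0]], [1, [0, 0, 0.001], [0, 0, 0]], [1, [0, 0, 0], [0, 0, 0]]])

```text
time_s: 8.28
eef_pos: [475.9, -48.9, 81.2]
ee_rot: [-0.0, 0.937, 0.349, -0.0]
force: [1.2, 0.7, -4.4]
grip_width: 0.665
grip_force: 54.4
```

Emit:
servo_tool(commands=[[1, [0, 0, 0.001], [0, 0, 0]], [1, [0, 0, 0], [0, 0, 0]], [1, [0, 0, 0], [0, 0, 0]]])

```text
time_s: 8.53
eef_pos: [476.1, -48.8, 80.6]
ee_rot: [0.0, 0.937, 0.349, 0.0]
force: [0.1, 3.1, 2.1]
grip_width: 0.667
grip_force: 55.1
```

Emit:
servo_tool(commands=[[1, [0, 0, 0.0005], [0, 0, 0]], [1, [0, 0, 0], [0, 0, 0]], [1, [0, 0, 0], [0, 0, 0]], [1, [0, 0, 0], [0, 0, 0]]], squeeze=70)

```text
time_s: 8.87
eef_pos: [476.2, -48.7, 80.6]
ee_rot: [0.0, 0.937, 0.349, 0.0]
force: [-1.3, 4.4, 7.8]
grip_width: 0.66
grip_force: 73.0
```

Emit:
servo_tool(commands=[[1, [0, 0, 0], [0, 0, -0.4]], [1, [0, 0, 0], [0, 0, -0.5]], [1, [0, 0, 0], [0, 0, -0.5]], [1, [0, 0, 0], [0, 0, -0.5]], [1, [0, 0, 0], [0, 0, -0.5]], [1, [0, 0, 0], [0, 0, 0]]])

```text
time_s: 9.37
eef_pos: [476.5, -49.1, 81.0]
ee_rot: [0.001, 0.885, 0.465, 0.001]
force: [-1.7, 3.1, 10.5]
grip_width: 0.662
grip_force: 73.1
```

```bash
python3 -c "
from rig import *
s=sense();print(s['force'],s['wrist_torque'],s['joints'])"
```

```text
[-1.66036502  3.08330368 10.46912589] [0.37011077 0.20624002 0.09028419] [-3.47842729e-01  3.96951480e-01  1.81776396e+00  6.81306831e-06
  9.24871666e-01  2.55529807e-01]
```

Emit:
servo_tool(commands=[[1, [0, 0, 0], [0, 0, -0.5]], [1, [0, 0, 0], [0, 0, -0.5]], [1, [0, 0, 0], [0, 0, -0.5]], [1, [0, 0, 0], [0, 0, -0.5]], [1, [0, 0, 0], [0, 0, 0]]])

```text
time_s: 9.78
eef_pos: [476.4, -48.8, 81.1]
ee_rot: [0.001, 0.832, 0.555, 0.001]
force: [-2.8, 3.9, 12.3]
grip_width: 0.659
grip_force: 73.4
```

```bash
python3 -c "
from rig import *
s=sense();print(s['force'],s['wrist_torque'],s['eef_pos'])"
```

```text
[-2.80296437  3.94814963 12.28181175] [0.67798472 0.33210419 0.0976227 ] [476.37322948 -48.83480829  81.08071848]
```

Emit:
servo_tool(commands=[[1, [0, 0, 0], [0, 0, -0.5]], [1, [0, 0, 0], [0, 0, -0.5]], [1, [0, 0, 0], [0, 0, -0.5]], [1, [0, 0, 0], [0, 0, -0.5]], [1, [0, 0, 0], [0, 0, 0]]])

```text
time_s: 10.2
eef_pos: [476.2, -48.7, 81.0]
ee_rot: [0.0, 0.769, 0.639, 0.0]
force: [-3.3, 5.0, 13.9]
grip_width: 0.66
grip_force: 73.5
```

```bash
python3 -c "
from rig import *
s=sense();print(s['force'],s['wrist_torque'],s['eef_pos'])"
```

```text
[-3.333912    4.96538028 13.92560521] [0.81570471 0.44978264 0.07684864] [476.17752012 -48.67021194  81.02131768]
```

Emit:
servo_tool(commands=[[1, [0, 0, 0], [0, 0, -0.5]], [1, [0, 0, 0], [0, 0, -0.5]], [1, [0, 0, 0], [0, 0, -0.5]], [1, [0, 0, 0], [0, 0, -0.5]], [1, [0, 0, 0], [0, 0, -0.5]], [1, [0, 0, 0], [0, 0, -0.5]], [1, [0, 0, 0], [0, 0, 0]], [1, [0, 0, 0], [0, 0, 0]]])

```text
time_s: 10.87
eef_pos: [476.0, -48.6, 81.0]
ee_rot: [0.0, 0.661, 0.751, 0.0]
force: [-4.2, 5.8, 14.3]
grip_width: 0.664
grip_force: 73.5
```

Run:
```python
from h import *
from rig import *
import pickle
s=sense();w=capture("wrist");sc=capture("scene");R,p=tool(s);print(p,s["force"],s["wrist_torque"],np.degrees(np.arctan2(R[1,0],R[0,0])))
im=np.hstack([cv2.resize(w["pixels"][120:360,200:440,::-1],(450,450)),cv2.resize(sc["pixels"][190:310,320:416,::-1],(350,450))]);cv2.imwrite("pics/twist.png",im)
```

```text
[475.96096965 -48.64890924  80.97439245] [-4.23700941  5.75111677 14.31781022] [0.86834227 0.70122731 0.10408781] 97.30937104810229
```

View pics/twist.png

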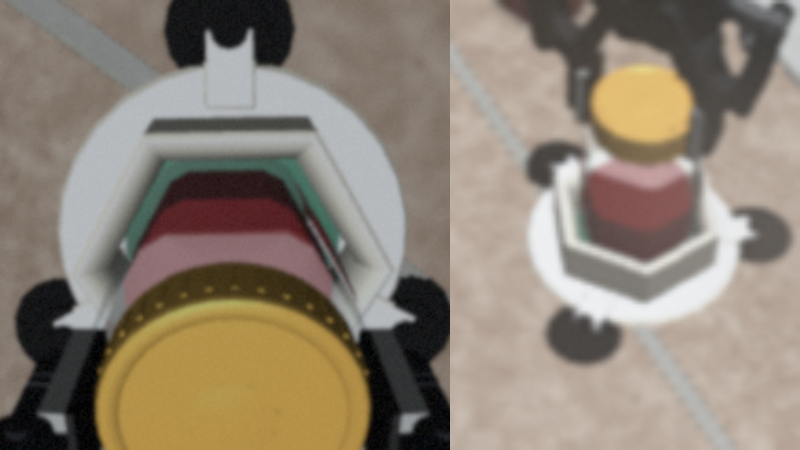

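The picture shows the jar still square in the well after 56° of lid turn. I'll add a margin, then lift gently while watching the force.

Emit:
servo_tool(commands=[[1, [0, 0, 0], [0, 0, -0.5]], [1, [0, 0, 0], [0, 0, -0.5]], [1, [0, 0, 0], [0, 0, -0.5]], [1, [0, 0, 0], [0, 0, -0.3]], [1, [0, 0, 0], [0, 0, 0]], [1, [0, 0, 0], [0, 0, 0]]])

```text
time_s: 11.47
eef_pos: [475.8, -48.6, 80.9]
ee_rot: [-0.0, 0.587, 0.81, 0.0]
force: [-5.7, 5.0, 14.7]
grip_width: 0.66
grip_force: 73.5
```

Emit:
servo_tool(commands=[[1, [0, 0, -0.001], [0, 0, 0]], [1, [0, 0, -0.001], [0, 0, 0]], [1, [0, 0, -0.001], [0, 0, 0]], [1, [0, 0, 0], [0, 0, 0]], [1, [0, 0, 0], [0, 0, 0]]])

```text
time_s: 11.88
eef_pos: [475.7, -48.8, 82.8]
ee_rot: [-0.0, 0.587, 0.809, -0.0]
force: [-1.8, 2.6, 3.9]
grip_width: 0.662
grip_force: 74.4
```

Run:
```python
from h import *
from rig import *
s=sense();R,p=tool(s);print(p,s["force"],s["wrist_torque"],np.degrees(np.arctan2(R[1,0],R[0,0])))
```

```text
[475.65094021 -48.82598408  82.79219666] [-1.79356237  2.63580474  3.85932554] [ 0.43628293  0.35933491 -0.02563194] 108.07858176641982
```

Emit:
servo_tool(commands=[[1, [0, 0, -0.001], [0, 0, 0]], [1, [0, 0, -0.001], [0, 0, 0]], [1, [0, 0, 0], [0, 0, 0]], [1, [0, 0, 0], [0, 0, 0]]])

```text
time_s: 12.22
eef_pos: [475.8, -49.0, 84.7]
ee_rot: [-0.0, 0.587, 0.809, -0.0]
force: [-0.2, 0.4, -1.9]
grip_width: 0.66
grip_force: 74.2
```

Emit:
servo_tool(commands=[[1, [0, 0, -0.001], [0, 0, 0]], [1, [0, 0, -0.001], [0, 0, 0]], [1, [0, 0, 0], [0, 0, 0]], [1, [0, 0, 0], [0, 0, 0]]])

```text
time_s: 12.55
eef_pos: [475.9, -48.9, 86.9]
ee_rot: [0.0, 0.587, 0.809, -0.0]
force: [-1.8, 0.6, -1.1]
grip_width: 0.659
grip_force: 74.2
```

Emit:
servo_tool(commands=[[1, [0, 0, -0.003], [0, 0, 0]], [1, [0, 0, -0.003], [0, 0, 0]], [1, [0, 0, -0.003], [0, 0, 0]], [1, [0, 0, -0.003], [0, 0, 0]], [1, [0, 0, 0], [0, 0, 0]]])

```text
time_s: 12.97
eef_pos: [476.4, -49.1, 99.6]
ee_rot: [0.001, 0.587, 0.809, 0.0]
force: [0.4, -0.4, -0.4]
grip_width: 0.664
grip_force: 74.3
```

Emit:
servo_tool(commands=[[1, [0, 0, -0.004], [0, 0, 0]], [1, [0, 0, -0.004], [0, 0, 0]], [1, [0, 0, -0.004], [0, 0, 0]], [1, [0, 0, -0.004], [0, 0, 0]], [1, [0, 0, 0], [0, 0, 0]], [1, [0, 0, 0], [0, 0, 0]], [1, [0, 0, 0], [0, 0, 0]]])

```text
time_s: 13.55
eef_pos: [475.8, -48.9, 114.7]
ee_rot: [-0.0, 0.587, 0.809, -0.0]
force: [-0.7, -0.1, -0.8]
grip_width: 0.663
grip_force: 74.3
```

Run:
```python
from h import *
from rig import *
s=sense();w=capture("wrist");sc=capture("scene");R,p=tool(s);print(p,s["force"],s["wrist_torque"])
im=np.hstack([cv2.resize(w["pixels"][120:360,200:440,::-1],(450,450)),cv2.resize(sc["pixels"][190:310,320:416,::-1],(350,450))]);cv2.imwrite("pics/up.png",im)
```

```text
[475.82606943 -48.8550413  114.71033422] [-0.68822248 -0.08025877 -0.76914223] [ 0.00050113  0.03990118 -0.01140405]
```

View pics/up.png

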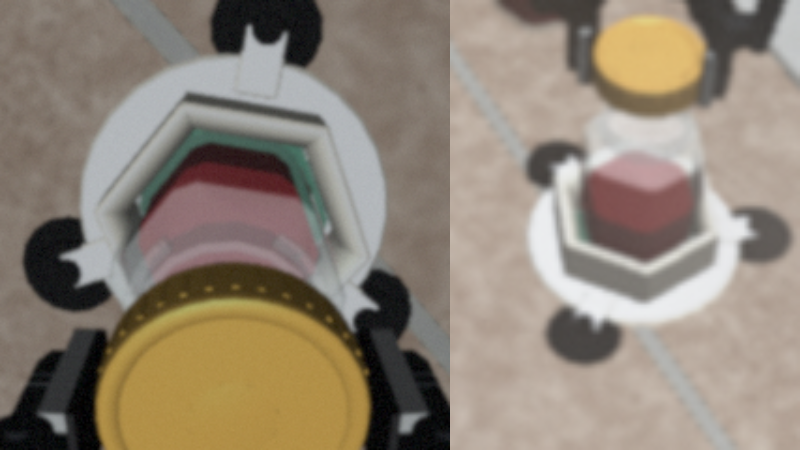

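The picture shows the lid level and clear of the glass neck, with the jar standing home in the well. I'm handing the job in.

```bash
python3 -c "
from rig import *
print(finish_job())"
```

```text
the job is handed in; nothing more can be done
None
```

The job is handed in: the started jar is standing home in the holder, and the gripper is holding its lid level about 20 mm above the open mouth; no verdict came back.

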